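# Bolt the pastry bin down and hold its sprung lid just below balance

## Robot

A 7-joint arm with a two-finger parallel gripper is mounted at the origin on the work surface; the furniture and walls round the work are solid. World frame = base frame: x ahead of the robot, y to its left, z up, the work surface at z = 0. Lengths are in m, angles in rad, forces in N, time in s.
With the tool pointing down it reaches from about 0.4 to 0.9 m from the base axis. Payload 5.5 kg.
Tool frame: the origin (TCP) lies between the finger pads; the fingertips stand 25 mm ahead of it and the grasp point (between the pads) lies 6 mm ahead of it; z points along the fingers, y is the direction in which the jaws open and shut (so a half turn about z gives the same grasp; the last joint's range is limited). The gripper opens to 85 mm and grips with 20 to 120 N. Pads are 22 mm wide; open, the fingers measure 114 mm over their backs; the gripper's body (76 mm by 85 mm) begins 54 mm behind the grasp point. The pads swing forward as they close: fully open they stand 13 mm farther back than shut.
Start: joints at [1.504, 0.501, -0.427, 1.55, 0.221, 1.138, -0.21], TCP at [0.211, -0.615, 0.256] pointing down, gripper open.
Joint ranges: [-2.88, 2.88], [-0.31, 2.03], [-1.54, 1.56], [0.2, 2.42], [-1.41, 4.55], [0.19, 2.02], [-2.57, 2.57]. Speed limits (rad/s): [2.57, 2.57, 3.14, 3.14, 3.14, 3.14, 3.14].

## Interface

Orientations are given as a unit quaternion [x, y, z, w].
In Python, from workcell import robot, imaging, job_done gives the robot as it stands.
- The arm moves only by the shell command python3 -m inch 'ROWS' [FORCE]. ROWS is a JSON object of lists of equal length, an entry for each row: "gripper": the closure, from 0 (fully open) to 1 (shut); "xyz": the shift along the tool's x, y, z in units of 60 mm (1.0 is 60 mm), a list of three; "dr": the turn, a rotation vector about the tool's x, y, z in units of 8 degrees (1.0 is 8 degrees), a list of three. A call has 1 to 10 rows; each row is the pose to reach, as a shift and turn from the pose commanded when the call began, along the tool's axes at that moment; what a row does not reach only later rows make up. A row lasts 1/8 s, in which the tool goes at most 62.5 mm and 10.7 degrees, less where a joint would pass 70% of its speed; a pose out of reach is approached as far as the arm can. A call with a gripper value outside its range is refused whole. The fingers move at their own pace and stop on an object; FORCE is the grip in N (left out, the last holds). Time passes only in rows, so rows that repeat a pose let the fingers close. It gives the time, the measured TCP pose, the force and the opening at its end, in the units of the state.
- robot.sense(): the state, without advancing time (a new reading comes with each control period).
- imaging.capture(name): name is "scene" or "top" or "wrist"; returns a dict with "color" (480x640x3 uint8, red, green, blue), "z_map" (480x640 float32, m along the optical axis (not along the pixel's ray), 0 where there is no reading), "intrinsics" (3x3 intrinsics, pixels), "k1" (the pictures are not rectified: a ray, as slopes to the right and down, at radius r is drawn at 1 + k1 r^2 times it, then the intrinsics apply), "R" (3x3) and "t" (3): a world point X has camera coordinates R X + t. Camera axes: x right, y down, z forward; pixel columns grow to the right and rows downward; lengths in m; the calibration is good to about 2 mm. A picture is of the moment at which its call begins.
- job_done(): hands the job in, once; it reports no verdict.
The state is a dict: "time_s": time; "q": joint angles; "joint_vel": joint speeds; "joint_efforts": joint torques, N m; "position": TCP position; "tcp_rot": TCP orientation; "force": force on the tool from outside, world axes, zero at the start; "wrist_torque": the same for the moment, N m; "finger_gap": finger opening in m.
Only numpy, scipy, OpenCV 4.12 (cv2) and the standard library are available. Lean on these libraries where they do the work, as an engineer would, in place of code of your own. Each camera call takes 0.05 s, during which the arm holds its last target.

## Task

Slide the bolt fully home into its keeper so that the pastry bin is locked to its base. Then take the lid by its handle, raise it past its balance point and ease it back to about ten degrees below that point, so that it would drop shut by itself, without ever letting it fly open or slam. Finish while still holding the lid there with the gripper, the bolt still home, and leave the foil cups, the timer and the cupcake beside the bin where they stand.

Things in the scene. Friction and masses are not known exactly. Their poses are not given: they have to be found in the camera images.
- pastry_bin: steel bin, 170 (x) x 240 (y) mm, rim 115 mm above the table, on a base plate fixed to the table. Origin: bin's centre at table level. x points from the lid's handle side to the hinge side, y to the left (bolt track on the right, -y), z up. Yaw within 0.25 rad of the world's. A slim dark bar fixed at the hinge's left end leans at the balance angle: at balance the lid's side lines up with it
- lid_hinge (a point): middle of the hinge line, 89 mm along +x from the bin's centre and 119 mm above the table; the hinge line runs along the bin's y
- bin_lid (a joint): angle of the aluminium lid, rad: 0 shut (level), growing as the handle side swings up and over toward the hinge; stop at 1.75. Its spring makes it balance at 1.05 (60 degrees): below that it falls shut (about 1.6 N at the handle when shut, fading to 0 at balance), above it swings open. Nothing brakes or catches it
- lid_handle (a point): middle of the lid's handle: round steel bar 12 mm thick, 120 mm long along the bin's y, 225 mm from the hinge line, 45 mm out from the lid's front edge in the lid's plane, free all round. 119 mm above the table with the lid shut. Can be pinched from straight above at any lid angle and turns between the fingers as the lid swings
- bolt (a joint): travel of the bolt, m: 0 drawn (starts up to 0.008), 0.040 fully home in the keeper (end stop). Slides along the bin's +y; friction about 2 N holds it where it is left
- bolt_knob (a point): middle of the bolt's upright steel knob, 18 mm thick and 42 mm tall, 82 mm above the table, on the flat track right of the bin (-y side), 45 mm nearer the handle side than the bin's centre. The guide loops beside it are 52 mm tall. With the bolt home the knob stands 75 mm clear of the bin's wall
- foil_cups: loose stack of silver foil baking cups, 72 x 72 x 61 mm, behind the bolt track; origin at the centre of its underside
- timer: loose round kitchen timer, 62 x 62 x 44 mm, left of the bin; origin at the centre of its underside
- cupcake: loose brown cupcake in a foil cup, 75 x 77 x 67 mm, front left of the bin; origin at the centre of its underside
Things that resemble listed ones, but are neither listed nor needed, are in the scene too. What is shaped like the timer but purple is not meant.

How it is judged:
On the way, in this order (a step that is already met when the one before it is completed fails the run):
1. the bolt is home in its keeper while the lid is still shut (value of joint bolt above 0.034 m and value of joint bin_lid below 0.15 rad), for 0.2 s.
2. the lid has been raised past its balance point (value of joint bin_lid above 1.09 rad and value of joint bolt above 0.034 m), for 0.1 s.
At the end, for the whole second after the job is handed in: the lid is held still by the gripper's fingers at 0.75 to 1.01 rad (2 to 17 degrees below its balance point at 1.05 rad), with a touch of more than 0.1 N on it, no bystander props it, and the bolt is within 6 mm of its end stop (0.034 m or more) (value of joint bin_lid between 0.75 and 1.01 rad and velocity of joint bin_lid between -0.1 and 0.1 rad/s and contact force between the fingers and bin_lid above 0.1 N and contact force between bin_lid and foil_cups below 0.05 N and contact force between bin_lid and timer below 0.05 N and contact force between bin_lid and cupcake below 0.05 N and value of joint bolt above 0.034 m); the arm keeps its last pose, push and grip.
It fails at once if the lid flies open or slams (faster than 2 rad/s) (velocity of joint bin_lid above 2 rad/s or velocity of joint bin_lid below -2 rad/s).
It fails at once if a bystander is moved by more than 25 mm (distance of any of foil_cups, timer, cupcake from where it was at the start of the episode above 0.025 m).
It also fails if it takes over 46 s, if anything falls off the work surface, if the arm or the gripper's body presses on something with over 40 N, if the wrist force passes 120 N, or if a joint passes its speed limit or range.

## Working session

There is one attempt and no reset: what is moved stays moved. The work goes in short steps, Python scripts to look and compute and a shell command to move; the robot and the scene stay as the last step left them, time stands still between calls to the robot, and variables do not carry over. Pictures are saved under pics/ and viewed, and the job is handed in when it is done.

```bash
ls; mkdir -p pics; python3 - <<'E'
from workcell import robot, imaging
import cv2,pickle
print(robot.sense())
for n in ["scene","top","wrist"]:
    c=imaging.capture(n); pickle.dump(c,open(n+"0.pkl","wb"))
    cv2.imwrite(f"pics/{n}0.png",c["color"][:,:,::-1]); print(n,c["intrinsics"].tolist(),c["k1"],c["R"].tolist(),c["t"].tolist())
E
```

```text
pics
{'time_s': 0.0, 'q': array([ 1.50420892,  0.50185521, -0.42679511,  1.55143519,  0.22078444,
        1.13829183, -0.21032854]), 'joint_vel': array([-3.87658136e-05, -2.59897481e-04,  9.94639432e-04,  4.09706785e-04,
        1.29555024e-03, -5.14403901e-04, -7.81841060e-04]), 'joint_efforts': array([-3.75513525e-05, -5.69519985e+01, -5.81661299e+00, -2.80940098e+01,
        1.05801690e-02,  1.20124355e-02, -3.53851613e-05]), 'position': array([ 0.21025468, -0.61438265,  0.25526118]), 'tcp_rot': array([ 9.86433683e-01,  1.64157397e-01, -1.15865191e-04, -9.61178383e-04]), 'force': array([ 0.16020791, -0.24927222,  0.74348321]), 'wrist_torque': array([ 0.05570009,  0.08866979, -0.0172111 ]), 'finger_gap': 0.0858203857078467}
scene [[530.7767969984574, 0.0, 323.3126953964269], [0.0, 530.7767969984574, 246.03083741826222], [0.0, 0.0, 1.0]] -0.027719926064996916 [[-0.5733884684087984, -0.8190661613193904, 0.018875584158658542], [-0.5674519644253944, 0.3804165271181073, -0.7302612778760484], [0.5909517174571652, -0.4294343829701071, -0.6829071520767009]] [0.3647283783916854, 0.4074785213638253, 1.2530035546317588]
top [[462.947534093977, 0.0, 320.4294746136013], [0.0, 462.947534093977, 231.9259006109432], [0.0, 0.0, 1.0]] -0.0713623092067064 [[9.633553786260934e-05, -0.9999949810644285, -0.0031667910283078395], [-0.9774158687037143, 0.0005750623691345265, -0.21132413234042896], [0.21132489282057534, 0.003115629827888989, -0.9774109077175003]] [0.031825085913872064, 0.5965198241301934, 1.0488383159438874]
wrist [[371.28267659705966, 0.0, 320.95955790454286], [0.0, 371.28267659705966, 238.98677822422192], [0.0, 0.0, 1.0]] -0.06887795914194582 [[0.32344751817586986, -0.9462446368964893, -0.0016703683735282502], [-0.9033683306768326, -0.30931584291863734, 0.29706795257934987], [-0.2816156283234727, -0.09457693410216804, -0.9548548797695972]] [-0.648804466835192, -0.03937824340055528, 0.3785951073757509]
```

View pics/scene0.png

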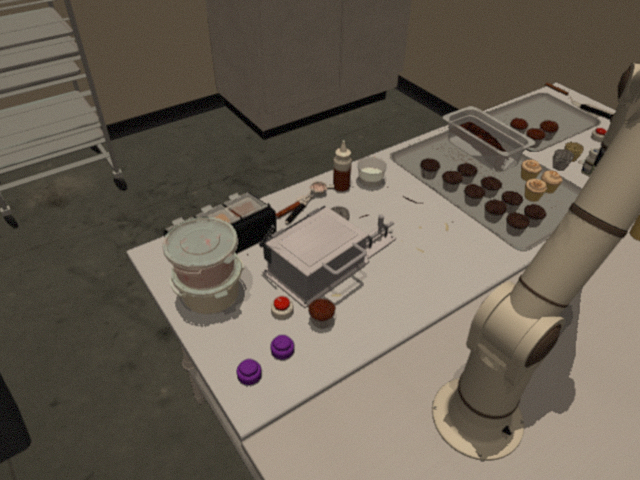

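View pics/top0.png

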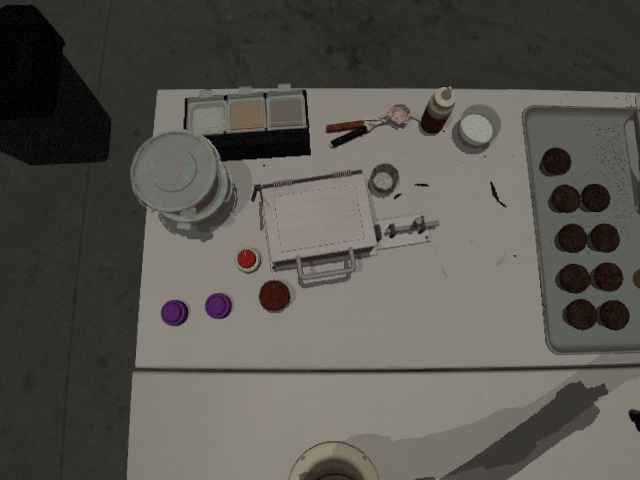

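View pics/wrist0.png

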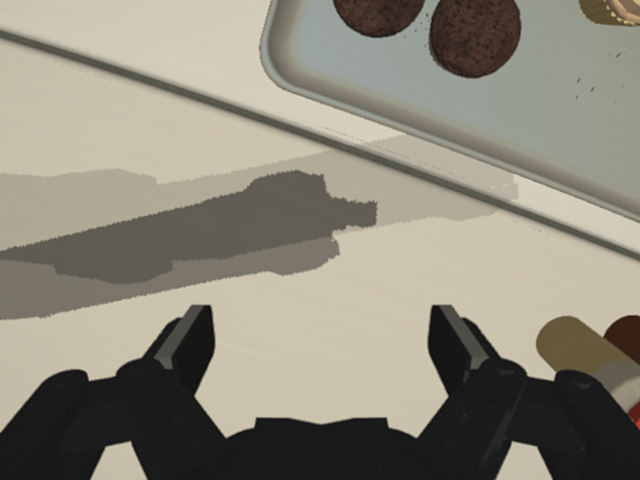

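The top view shows the bin at px (320,220), handle at (327,265), bolt track at right around (405,230), cups (384,180), timer (247,260) and cupcake (275,296). I'll zoom in on these.

```bash
cat > h.py <<'E'
import numpy as np,cv2
def ray(c,u,v):
    K=c["intrinsics"];k1=float(c["k1"])
    xd=np.array([(u-K[0,2])/K[0,0],(v-K[1,2])/K[1,1]]);x=xd.copy()
    for _ in range(30): x=xd/(1+k1*(x@x))
    return np.array([x[0],x[1],1.])
def atz(c,u,v,z):
    R=np.array(c["R"]);t=np.array(c["t"]);d=R.T@ray(c,u,v);o=-R.T@t
    return o+d*(z-o[2])/d[2]
def byd(c,u,v):
    R=np.array(c["R"]);t=np.array(c["t"]);return R.T@(ray(c,u,v)*c["z_map"][int(round(v)),int(round(u))]-t)
def cloud(c):
    K=c["intrinsics"];k1=float(c["k1"]);v,u=np.mgrid[0:480,0:640]
    xd=np.stack([(u-K[0,2])/K[0,0],(v-K[1,2])/K[1,1]],-1);x=xd.copy()
    for _ in range(20): x=xd/(1+k1*(x**2).sum(-1,keepdims=True))
    P=np.concatenate([x,np.ones((480,640,1))],-1)*c["z_map"][...,None]
    return (P-np.array(c["t"]))@np.array(c["R"])
def crop(c,u0,u1,v0,v1,s,name):
    im=cv2.resize(c["color"][v0:v1,u0:u1,::-1],None,fx=s,fy=s,interpolation=cv2.INTER_CUBIC);cv2.imwrite("pics/"+name,im)
E
python3 - <<'E'
from h import *
import pickle
c=pickle.load(open("top0.pkl","rb"));crop(c,220,450,150,315,3.4,"topz.png")
s=pickle.load(open("scene0.pkl","rb"));crop(s,240,400,190,335,4,"scz.png")
P=cloud(c)
# lid top points
m=(abs(P[...,2]-.119)<.008);print(m.sum())
out=np.zeros((480,640,3),np.uint8);z=np.clip(P[...,2]/.15,0,1);out[...]=(z*255).astype(np.uint8)[...,None]
cv2.imwrite("pics/hz.png",cv2.resize(out[150:315,220:450],None,fx=3.4,fy=3.4,interpolation=cv2.INTER_NEAREST))
E
```

```text
8767
```

View pics/topz.png

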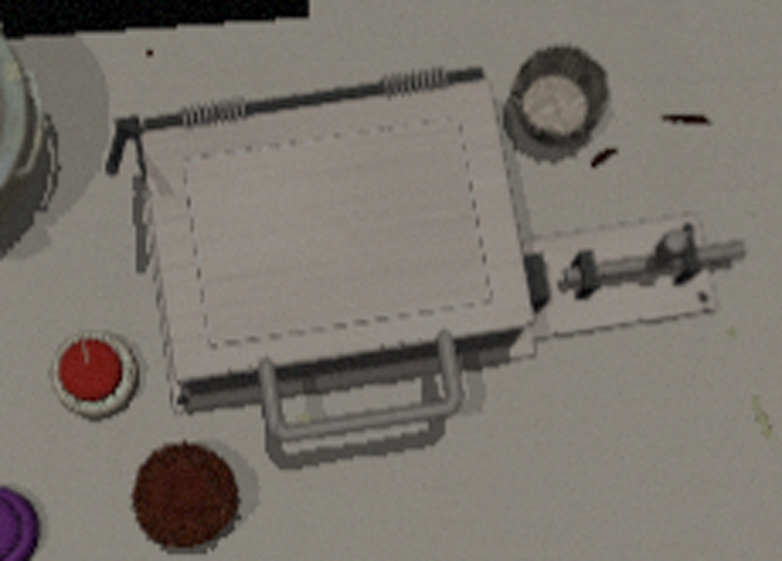

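View pics/scz.png

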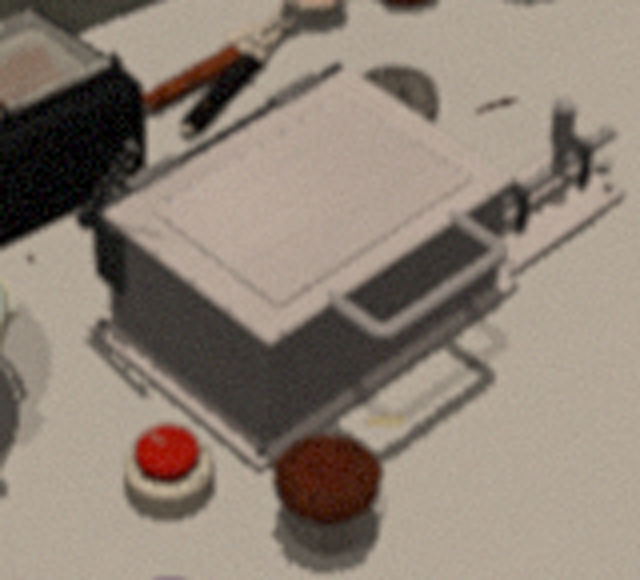

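View pics/hz.png

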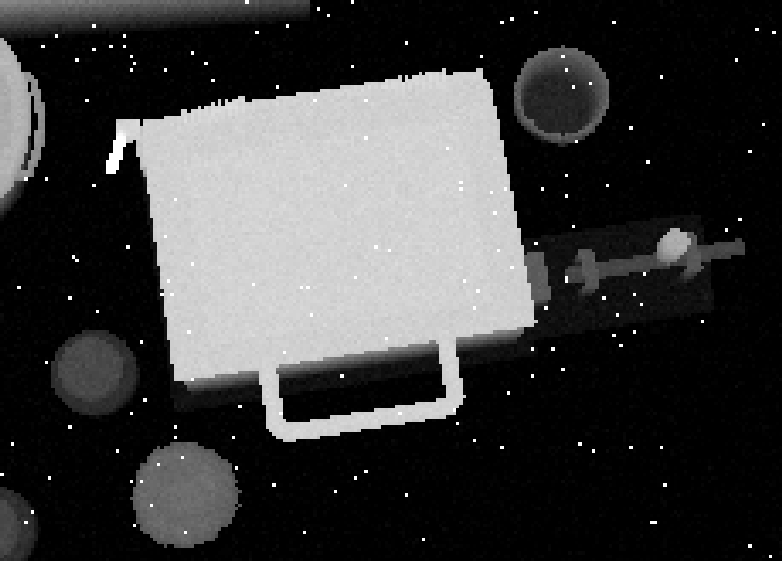

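```bash
python3 - <<'E'
from h import *
import pickle
c=pickle.load(open("top0.pkl","rb"));P=cloud(c)
v,u=np.mgrid[0:480,0:640]
box=(u>255)&(u<385)&(v>165)&(v<285)
m=(box&(abs(P[...,2]-.119)<.02)).astype(np.uint8)
n=cv2.morphologyEx(m,cv2.MORPH_OPEN,np.ones((13,13)))
L=P[n>0];r=cv2.minAreaRect(L[:,:2].astype(np.float32));print("lid",r,np.median(L[:,2]))
h=m.copy();h[cv2.dilate(n,np.ones((9,9)))>0]=0
H=P[h>0]; 
(cx,cy),(w,hh),a=r
for deg in [0]:pass
print("handle",cv2.minAreaRect(H[(H[:,0]<cx)][:,:2].astype(np.float32)),len(H))
# yaw: x axis dir handle->hinge
ang=np.deg2rad(a); 
for k in range(4):
    t=ang+k*np.pi/2; t=(t+np.pi)%(2*np.pi)-np.pi
    if abs(t)<.3: yaw=t
print("yaw",yaw)
ex=np.array([np.cos(yaw),np.sin(yaw)]);ey=np.array([-ex[1],ex[0]])
q=H[:,:2]-[cx,cy];qx=q@ex;qy=q@ey
print("handle x percentiles",np.percentile(qx,[0,5,20,50,80]),np.percentile(qy,[1,99]))
bar=qx<np.percentile(qx,1)+.014
pf=np.polyfit(qy[bar],qx[bar],1);print(pf,np.median(qx[bar]),H[bar].mean(0))
lx=(L[:,:2]-[cx,cy])@ex;ly=(L[:,:2]-[cx,cy])@ey;print("lid ext",np.percentile(lx,[.2,99.8]),np.percentile(ly,[.2,99.8]))
K=(u>405)&(u<432)&(v>210)&(v<232)&(P[...,2]>.07)&(P[...,2]<.12)
k=P[K];print("knob",len(k),k.mean(0),np.median(k,0),((k[:,:2]-[cx,cy])@np.array([ex,ey]).T).mean(0))
# whole track z
for (uu,vv) in [(392,232),(424,222),(378,231),(437,222)]: print(P[vv,uu])
for nme,(a0,b0) in dict(cups=(384,180),timer=(247,260),cup=(275,296),purple=(218,306)).items(): print(nme,P[b0-3:b0+4,a0-3:a0+4].reshape(-1,3).mean(0))
E
```

```text
lid ((0.6248177886009216, 0.039289750158786774), (0.187905952334404, 0.24792668223381042), 8.953200340270996) 0.12337109069780175
handle ((0.5313888788223267, 0.01451730728149414), (0.1067783534526825, 0.25038015842437744), 20.174894332885742) 495
yaw 0.15626282452840545
handle x percentiles [-0.14241368 -0.14147363 -0.13856463 -0.13274402 -0.10944699] [-0.12319043  0.1197665 ]
[-0.00185387 -0.13633799] -0.13643225582256585 [0.49039861 0.01645595 0.12279881]
lid ext [-0.09098106  0.09135065] [-0.121977    0.11966159]
knob 70 [ 0.61467107 -0.19662002  0.09411749] [ 0.61457792 -0.19670478  0.09836603] [-0.04673717 -0.23145628]
[ 0.59989027 -0.1431541   0.04691451]
[ 0.62421198 -0.2222161   0.0502277 ]
[ 0.60079731 -0.10802011  0.05430594]
[ 0.62693557 -0.25726835  0.03883026]
cups [ 0.74174424 -0.13113148  0.02161163]
timer [0.53160114 0.20981644 0.04242749]
cup [0.44326674 0.13792803 0.06376328]
purple [0.42070118 0.2757133  0.04278788]
```

```bash
cat >> h.py <<'E'
C=np.array([.6248,.0393]);YAW=.1563
EX=np.array([np.cos(YAW),np.sin(YAW)]);EY=np.array([-EX[1],EX[0]])
def w(x,y,z): return np.r_[C+x*EX+y*EY,z]
def binf(p): d=np.array(p[:2])-C; return np.r_[d@EX,d@EY,p[2]]
def go(target,grip_yaw=YAW):
    """units for a move: tool y -> bin x, tool z down"""
    from workcell import robot
    from scipy.spatial.transform import Rotation as Ro
    s=robot.sense();R=Ro.from_quat(s["tcp_rot"])
    y=np.array([np.cos(grip_yaw),np.sin(grip_yaw),0]);z=np.array([0,0,-1.]);x=np.cross(y,z)
    D=Ro.from_matrix(np.stack([x,y,z],1))
    print("xyz",(R.inv().apply(np.array(target)-s["position"])/.06).round(3),"dr",np.rad2deg((R.inv()*D).as_rotvec()).round(2)/8)
    print("bin tcp",binf(s["position"]).round(4),"q",s["q"].round(2),"F",s["force"].round(1),"gap",round(s["finger_gap"],4),"t",s["time_s"])
E
python3 -c "
from h import *
print(w(-.045,-.2315,.25)); go(w(-.045,-.234,.22))"
```

```text
[ 0.61638485 -0.19638291  0.25      ]
xyz [ 8.653 -4.359  0.599] dr [-8.75000e-03 -7.50000e-03 -1.00075e+01]
bin tcp [-0.5112 -0.5813  0.2555] q [ 1.5   0.5  -0.43  1.55  0.22  1.14 -0.21] F [-0.1  0.1 -0.6] gap 0.0856 t 0.15
```

```bash
python3 -m inch '{"gripper":[0,0,0,0,0,0,0,0,0,0],"xyz":[[0.5,-0.25,0],[1.2,-0.6,0],[2,-1,0],[2.8,-1.4,0],[3.6,-1.8,0],[4.4,-2.2,0],[5.2,-2.6,0],[6,-3,0],[6.8,-3.4,0],[7.4,-3.7,0]],"dr":[[0,0,-1],[0,0,-2],[0,0,-3],[0,0,-4],[0,0,-5],[0,0,-6],[0,0,-7],[0,0,-8],[0,0,-9],[0,0,-10]]}' 60; python3 -c "
from h import *
go(w(-.045,-.234,.22))"
```

```text
time_s: 1.4
position: [0.5601, -0.2587, 0.2563]
tcp_rot: [0.648, 0.762, 0.0, -0.0]
force: [1.3, -0.5, 0.6]
finger_gap: 0.0853
xyz [0.832 1.092 0.606] dr [ 0.00375 -0.00375  0.04   ]
bin tcp [-0.1103 -0.2843  0.2563] q [ 0.99  0.54 -0.83  1.63  0.43  1.16  0.22] F [ 1.3 -0.5  0.6] gap 0.0853 t 1.4
```

```bash
python3 -m inch '{"gripper":[0,0,0,0],"xyz":[[0.4,0.5,0.3],[0.83,1.09,0.6],[0.83,1.09,0.6],[0.83,1.09,0.6]],"dr":[[0,0,0],[0,0,0],[0,0,0.04],[0,0,0.04]]}'; python3 - <<'E'
from h import *
from workcell import imaging
import pickle
c=imaging.capture("wrist");pickle.dump(c,open("w1.pkl","wb"));cv2.imwrite("pics/w1.png",c["color"][:,:,::-1])
P=cloud(c);k=P[(P[...,2]>.075)&(P[...,2]<.125)&(P[...,1]<-.15)&(P[...,0]>.55)&(P[...,0]<.68)]
print(len(k),[binf(x).round(3) for x in (k.mean(0),np.median(k,0),k.min(0),k.max(0))])
go(w(-.045,-.234,.09))
E
```

```text
time_s: 1.9
position: [0.6153, -0.202, 0.2199]
tcp_rot: [0.652, 0.758, -0.0, -0.0]
force: [-0.4, -1.2, -0.3]
finger_gap: 0.0854
686 [array([-0.049, -0.232,  0.096]), array([-0.048, -0.231,  0.1  ]), array([-0.059, -0.241,  0.075]), array([-0.038, -0.227,  0.103])]
xyz [0.065 0.039 2.171] dr [-0.005  0.005 -0.055]
bin tcp [-0.0473 -0.2378  0.2203] q [ 0.82  0.63 -0.8   1.58  0.48  1.14  0.06] F [ 0.1  0.1 -0.2] gap 0.0854 t 1.95
```

View pics/w1.png

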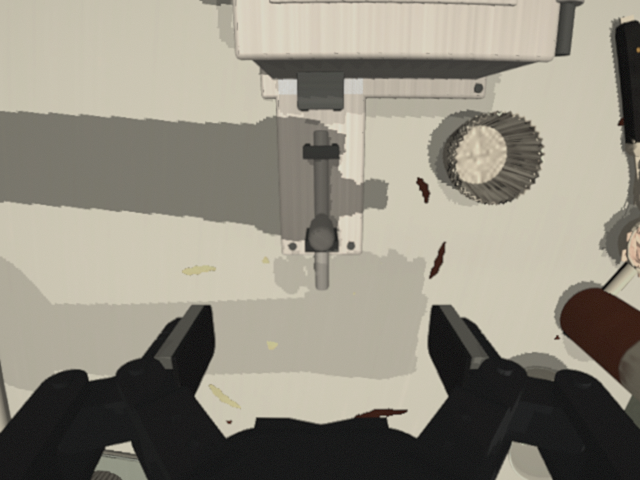

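The knob is at (321,233) in the wrist view, centred between the fingers, and both estimates put it at y≈-0.232 in the bin frame. I'll descend and grip it.

```bash
python3 -m inch '{"gripper":[0,0,0,0,0,0.8,1,1,1,1],"xyz":[[0.1,0,0.7],[0.1,0,1.4],[0.1,0,2],[0.1,0,2.14],[0.1,0,2.14],[0.1,0,2.14],[0.1,0,2.14],[0.1,0,2.14],[0.1,0,2.14],[0.1,0,2.14]],"dr":[[0,0,0],[0,0,0],[0,0,0],[0,0,0],[0,0,0],[0,0,0],[0,0,0],[0,0,0],[0,0,0],[0,0,0]]}' 50; python3 -c "
from h import *
go(w(-.047,-.19,.092))"
```

```text
time_s: 3.2
position: [0.6145, -0.196, 0.0926]
tcp_rot: [0.652, 0.758, -0.0, 0.0]
force: [-3.0, -0.9, 6.2]
finger_gap: 0.0163
xyz [ 0.681 -0.008  0.009] dr [-0.00375  0.00375 -0.0475 ]
bin tcp [-0.0468 -0.2309  0.0926] q [ 0.76  0.77 -0.71  1.67  0.6   0.94 -0.03] F [-3.  -0.9  6.2] gap 0.0163 t 3.2
```

```bash
python3 -m inch '{"gripper":[1,1,1,1,1,1],"xyz":[[0.1,0,0],[0.2,0,0],[0.3,0,0],[0.4,0,0],[0.5,0,0],[0.5,0,0]],"dr":[[0,0,0],[0,0,0],[0,0,0],[0,0,0],[0,0,0],[0,0,0]]}'; python3 -m inch '{"gripper":[1,1,1],"xyz":[[0.05,0,0],[0.08,0,0],[0.08,0,0]],"dr":[[0,0,0],[0,0,0],[0,0,0]]}';  python3 -c "
from h import *
go(w(-.047,-.19,.092))"
```

```text
time_s: 3.95
position: [0.6098, -0.1661, 0.0926]
tcp_rot: [0.652, 0.758, -0.001, -0.0]
force: [-4.2, 0.3, 6.5]
finger_gap: 0.0165
time_s: 4.32
position: [0.6092, -0.1623, 0.0926]
tcp_rot: [0.652, 0.758, -0.001, 0.0]
force: [-3.2, -2.3, 5.6]
finger_gap: 0.0165
xyz [ 0.111 -0.004  0.01 ] dr [-0.0075   0.01125 -0.05   ]
bin tcp [-0.0468 -0.1967  0.0926] q [ 0.72  0.75 -0.71  1.71  0.6   0.92 -0.09] F [-3.2 -2.3  5.6] gap 0.0165 t 4.325
```

```bash
for i in 1 2 3; do python3 -m inch '{"gripper":[1,1],"xyz":[[0.05,0,0],[0.05,0,0]],"dr":[[0,0,0],[0,0,0]]}'; done;  python3 -c "
from h import *
go(w(-.047,-.19,.092))"
```

```text
time_s: 4.58
position: [0.6088, -0.1603, 0.0926]
tcp_rot: [0.653, 0.758, -0.001, 0.001]
force: [-2.2, -3.2, 5.7]
finger_gap: 0.0164
time_s: 4.82
position: [0.6088, -0.1602, 0.0926]
tcp_rot: [0.653, 0.757, -0.002, 0.002]
force: [-0.5, -9.2, 4.5]
finger_gap: 0.0164
time_s: 5.08
position: [0.6088, -0.1601, 0.0926]
tcp_rot: [0.654, 0.756, -0.003, 0.004]
force: [1.1, -14.0, 2.6]
finger_gap: 0.0165
xyz [ 0.074 -0.004  0.009] dr [ 0.0025   0.06375 -0.08125]
bin tcp [-0.0468 -0.1944  0.0926] q [ 0.71  0.74 -0.71  1.71  0.6   0.91 -0.1 ] F [  1.1 -14.    2.6] gap 0.0165 t 5.075
```

```bash
python3 -m inch '{"gripper":[0.5,0,0,0,0,0,0,0],"xyz":[[0,0,0],[0,0,0],[0,0,0],[0,0,-0.5],[0,0,-1.3],[-0.2,0,-2.2],[-0.5,0,-2.4],[-0.5,0,-2.4]],"dr":[[0,0,0],[0,0,0],[0,0,0],[0,0,0],[0,0,0],[0,0,0],[0,0,0],[0,0,0]]}'; python3 - <<'E'
from h import *
from workcell import imaging
import pickle
c=imaging.capture("wrist");pickle.dump(c,open("w2.pkl","wb"));cv2.imwrite("pics/w2.png",c["color"][:,:,::-1])
P=cloud(c);k=P[(P[...,2]>.075)&(P[...,2]<.125)&(P[...,1]<-.12)&(P[...,0]>.55)&(P[...,0]<.68)]
b=np.array([binf(x) for x in k]);b=b[b[:,1]<-.15]
print(len(b),np.median(b,0))
go(w(-.136,0,.22))
E
```

```text
time_s: 6.08
position: [0.6129, -0.1843, 0.2362]
tcp_rot: [0.653, 0.757, -0.0, 0.001]
force: [0.0, -1.0, -1.2]
finger_gap: 0.0852
564 [-0.04836012 -0.19661945  0.10012612]
xyz [ 3.612 -1.508  0.249] dr [-0.01    -0.00375 -0.0575 ]
bin tcp [-0.0473 -0.2174  0.2347] q [ 0.81  0.6  -0.81  1.59  0.46  1.16  0.04] F [ 0.4  0.3 -1. ] gap 0.0855 t 6.125
```

View pics/w2.png

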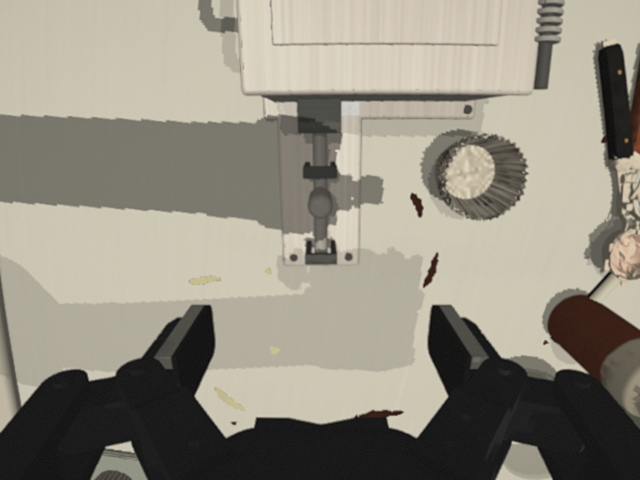

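```bash
python3 -m inch '{"gripper":[0.65,0.65,0.65,0.65,0.65,0.65,0.65],"xyz":[[0.6,-0.3,0],[1.4,-0.6,0],[2.2,-0.9,0],[3,-1.3,0],[3.6,-1.5,0.1],[3.6,-1.5,0.2],[3.6,-1.5,0.2]],"dr":[[0,0,0],[0,0,0],[0,0,0],[0,0,0],[0,0,-0.05],[0,0,-0.05],[0,0,-0.05]]}'; python3 - <<'E'
from h import *
from workcell import imaging
import pickle
c=imaging.capture("wrist");pickle.dump(c,open("w3.pkl","wb"));cv2.imwrite("pics/w3.png",c["color"][:,:,::-1])
P=cloud(c).reshape(-1,3);b=np.c_[(P[:,:2]-C)@EX,(P[:,:2]-C)@EY,P[:,2]]
k=b[(abs(b[:,2]-.12)<.015)&(b[:,0]<-.122)&(b[:,0]>-.16)&(abs(b[:,1])<.07)]
print(len(k),np.median(k,0),k.min(0),k.max(0))
go(w(-.136,0,.125))
E
```

```text
time_s: 7.0
position: [0.4903, 0.0178, 0.2223]
tcp_rot: [0.649, 0.76, -0.001, -0.001]
force: [0.1, -0.5, -0.2]
finger_gap: 0.0297
4304 [-0.1383872   0.00658022  0.12297637] [-0.14588736 -0.0689855   0.11643464] [-0.12210923  0.06170742  0.12569378]
xyz [ 0.014 -0.003  1.63 ] dr [-0.015  -0.005  -0.0025]
bin tcp [-0.1356 -0.0009  0.2228] q [ 0.7   0.36 -0.94  1.96  0.35  0.99 -0.25] F [-0.1  0.8  0.2] gap 0.0301 t 7.05
```

View pics/w3.png

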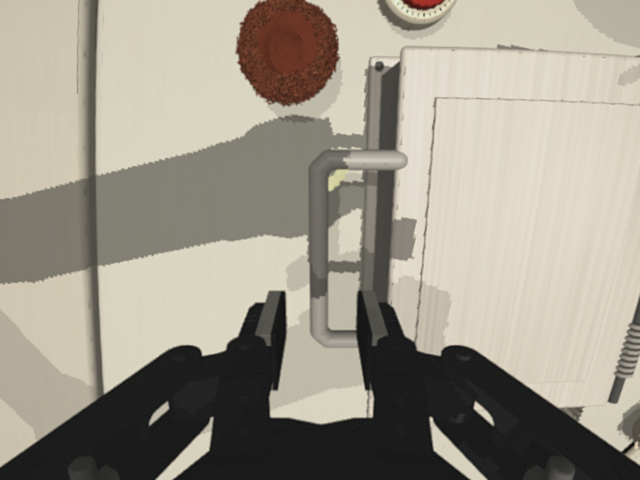

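```bash
python3 -m inch '{"gripper":[0.65,0.65,0.65,0.65,0.65,1,1,1,1],"xyz":[[0,-0.03,0.5],[0,-0.03,1],[0,-0.03,1.4],[0,-0.03,1.62],[0,-0.03,1.62],[0,-0.03,1.62],[0,-0.03,1.62],[0,-0.03,1.62],[0,-0.03,1.62]],"dr":[[0,0,0],[0,0,0],[0,0,0],[0,0,0],[0,0,0],[0,0,0],[0,0,0],[0,0,0],[0,0,0]]}' 40; python3 -c "
from h import *
go(w(-.136,0,.125))
import numpy as np
for a in np.arange(.1,1.2,.1): print(round(a,2),((.225*(1-np.cos(a)))/.06).round(3),(-.225*np.sin(a)/.06).round(3))"
```

```text
time_s: 8.18
position: [0.4884, 0.0173, 0.1271]
tcp_rot: [0.65, 0.76, -0.001, -0.0]
force: [-5.3, -0.3, 2.8]
finger_gap: 0.0105
xyz [0.008 0.036 0.034] dr [-0.01625  0.0075   0.0025 ]
bin tcp [-0.1381 -0.0005  0.1271] q [ 0.59  0.5  -0.83  2.04  0.51  0.81 -0.39] F [-5.3 -0.3  2.8] gap 0.0105 t 8.175
0.1 0.019 -0.374
0.2 0.075 -0.745
0.3 0.167 -1.108
0.4 0.296 -1.46
0.5 0.459 -1.798
0.6 0.655 -2.117
0.7 0.882 -2.416
0.8 1.137 -2.69
0.9 1.419 -2.937
1.0 1.724 -3.156
1.1 2.049 -3.342
```

```bash
python3 -m inch '{"gripper":[1,1,1,1,1,1,1,1,1,1],"xyz":[[0,0.005,-0.19],[0,0.02,-0.37],[0,0.04,-0.56],[0,0.075,-0.745],[0,0.12,-0.93],[0,0.167,-1.11],[0,0.227,-1.29],[0,0.296,-1.46],[0,0.375,-1.63],[0,0.459,-1.8]],"dr":[[0,0,0],[0,0,0],[0,0,0],[0,0,0],[0,0,0],[0,0,0],[0,0,0],[0,0,0],[0,0,0],[0,0,0]]}'; python3 - <<'E'
from h import *
from workcell import imaging
import pickle
go(w(-.136,0,.125))
for n in ["scene","wrist"]:
    c=imaging.capture(n);pickle.dump(c,open(n+"4.pkl","wb"));cv2.imwrite(f"pics/{n}4.png",c["color"][:,:,::-1])
    if n=="scene": crop(c,220,420,150,335,3,"scene4z.png")
E
```

```text
time_s: 9.43
position: [0.5142, 0.0214, 0.2352]
tcp_rot: [0.65, 0.76, -0.003, -0.001]
force: [-9.8, -1.0, 3.0]
finger_gap: 0.0103
xyz [ 0.01  -0.388  1.839] dr [-0.04375  0.00875  0.00375]
bin tcp [-0.1121 -0.0005  0.2352] q [ 0.67  0.4  -0.93  1.89  0.37  1.04 -0.26] F [-9.8 -1.   3. ] gap 0.0103 t 9.425
```

View pics/scene4z.png

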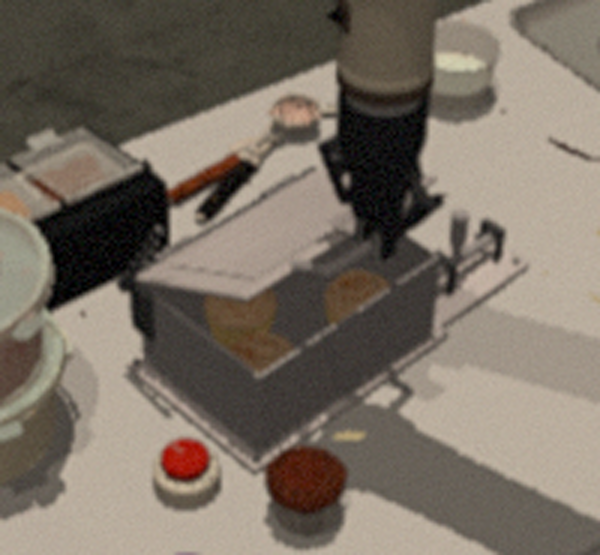

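View pics/wrist4.png

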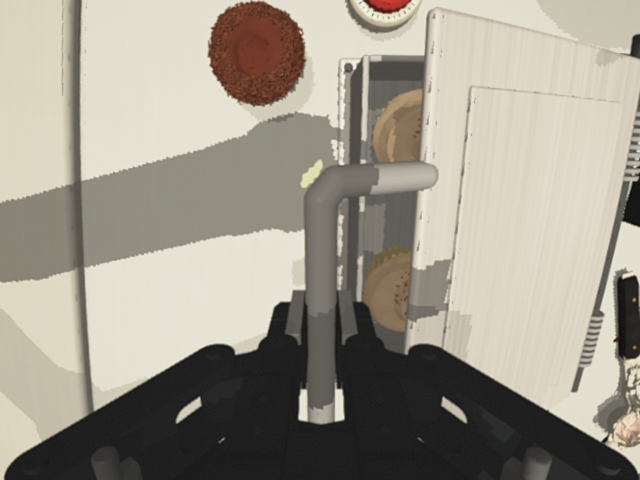

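```bash
python3 -m inch '{"gripper":[1,1,1,1,1,1,1,1,1,1],"xyz":[[0,0.09,-0.16],[0,0.18,-0.32],[0,0.28,-0.47],[0,0.39,-0.62],[0,0.51,-0.76],[0,0.64,-0.89],[0,0.78,-1.02],[0,0.92,-1.14],[0,1.07,-1.25],[0,1.22,-1.36]],"dr":[[0,0,0],[0,0,0],[0,0,0],[0,0,0],[0,0,0],[0,0,0],[0,0,0],[0,0,0],[0,0,0],[0,0,0]]}'; python3 - <<'E'
from h import *
from workcell import imaging
import pickle
go(w(-.136,0,.125))
for n in ["scene","wrist"]:
    c=imaging.capture(n);pickle.dump(c,open(n+"5.pkl","wb"));cv2.imwrite(f"pics/{n}5.png",c["color"][:,:,::-1])
    if n=="scene": crop(c,220,420,150,335,3,"scene5z.png")
E
```

```text
time_s: 10.78
position: [0.5887, 0.0333, 0.3198]
tcp_rot: [0.65, 0.76, -0.001, 0.001]
force: [-8.6, -1.6, 11.3]
finger_gap: 0.01
xyz [ 0.013 -1.656  3.247] dr [-0.00125  0.015    0.0025 ]
bin tcp [-3.660e-02 -3.000e-04  3.198e-01] q [ 0.59  0.45 -0.93  1.62  0.37  1.26 -0.25] F [-8.6 -1.6 11.3] gap 0.01 t 10.775
```

View pics/scene5z.png

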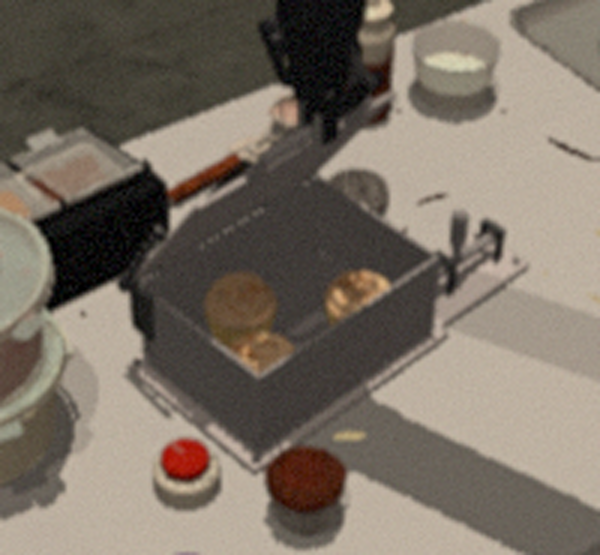

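View pics/wrist5.png

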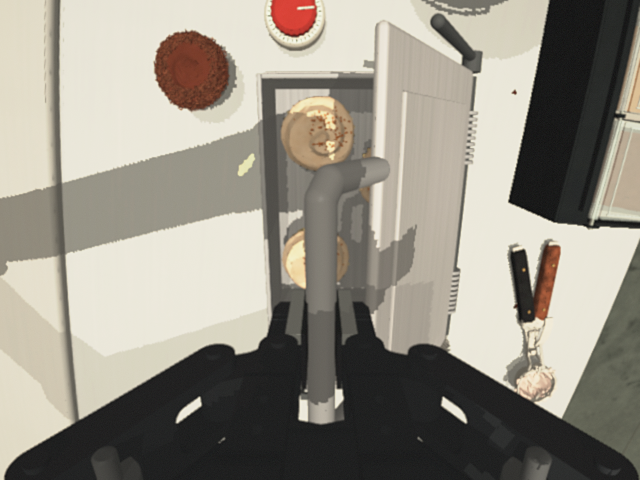

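```bash
python3 -m inch '{"gripper":[1,1,1,1,1,1],"xyz":[[0,0.12,-0.1],[0,0.24,-0.2],[0,0.37,-0.28],[0,0.5,-0.34],[0,0.5,-0.34],[0,0.5,-0.34]],"dr":[[0,0,0],[0,0,0],[0,0,0],[0,0,0],[0,0,0],[0,0,0]]}'; python3 - <<'E'
from h import *
from workcell import imaging
import pickle
go(w(-.136,0,.125))
for n in ["scene","top","wrist"]:
    c=imaging.capture(n);pickle.dump(c,open(n+"6.pkl","wb"));cv2.imwrite(f"pics/{n}6.png",c["color"][:,:,::-1])
    if n=="scene": crop(c,220,420,150,335,3,"scene6z.png")
    P=cloud(c).reshape(-1,3);b=np.c_[(P[:,:2]-C)@EX,(P[:,:2]-C)@EY,P[:,2]]
    m=(b[:,2]>.15)&(b[:,2]<.27)&(b[:,0]>-.03)&(b[:,0]<.1)&(abs(b[:,1])<.115)
    k=b[m]
    if len(k)>200:
        for _ in range(4):
            ce=np.median(k,0) if _==0 else k.mean(0);U,S,V=np.linalg.svd(k-ce,full_matrices=False);nn=V[2]*np.sign(V[2][2]);k=k[abs((k-ce)@nn)<.006]
        print(n,len(k),nn,"angle",np.arctan2(-nn[0],nn[2]),ce)
E
```

```text
time_s: 11.62
position: [0.6195, 0.0381, 0.3378]
tcp_rot: [0.65, 0.76, 0.0, 0.0]
force: [-3.2, -0.1, 6.2]
finger_gap: 0.0105
xyz [ 0.007 -2.18   3.544] dr [0.0075 0.0025 0.0025]
bin tcp [-5.400e-03 -3.000e-04  3.378e-01] q [ 0.54  0.49 -0.91  1.52  0.4   1.32 -0.26] F [-3.2 -0.1  6.2] gap 0.0105 t 11.625
scene 1036 [0.91277482 0.0013233  0.40846099] angle -1.1500285838057658 [0.0417375  0.00363614 0.21260589]
top 257 [0.90961582 0.02900569 0.41443665] angle -1.1432809324394702 [0.04691667 0.07070191 0.22346066]
wrist 12874 [0.91037248 0.00727416 0.4137258 ] angle -1.1442415481166885 [0.04301272 0.02977708 0.22475598]
```

View pics/wrist6.png

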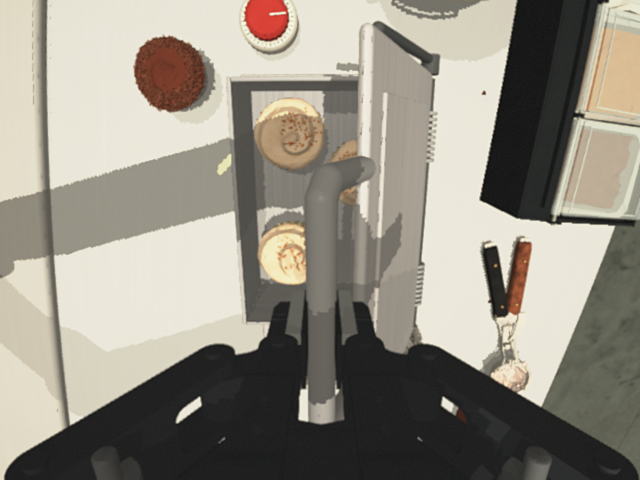

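View pics/scene6z.png

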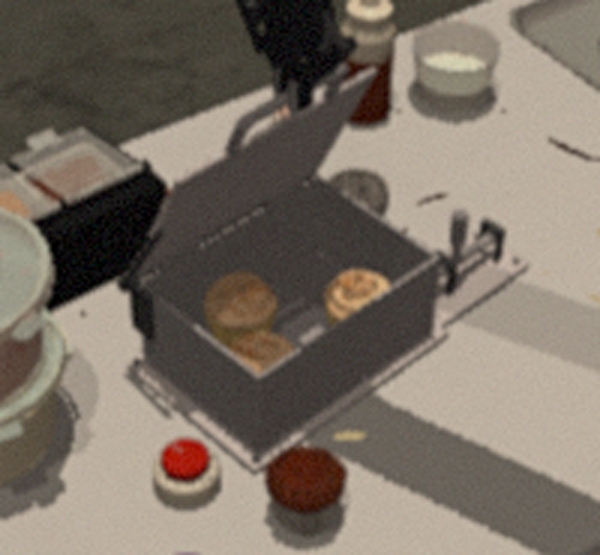

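All three views give a lid angle of about 1.145 rad, past balance, and the lid's side has passed the dark bar. Next I'll ease it back to about 0.88.

```bash
python3 -m inch '{"gripper":[1,1,1,1,1,1,1,1,1],"xyz":[[0,-0.15,0.07],[0,-0.28,0.14],[0,-0.41,0.22],[0,-0.54,0.3],[0,-0.66,0.39],[0,-0.78,0.48],[0,-0.84,0.52],[0,-0.84,0.52],[0,-0.84,0.52]],"dr":[[0,0,0],[0,0,0],[0,0,0],[0,0,0],[0,0,0],[0,0,0],[0,0,0],[0,0,0],[0,0,0]]}'; python3 - <<'E'
from h import *
from workcell import imaging
import pickle
go(w(-.136,0,.125))
for n in ["scene","top","wrist"]:
    c=imaging.capture(n);pickle.dump(c,open(n+"7.pkl","wb"));cv2.imwrite(f"pics/{n}7.png",c["color"][:,:,::-1])
    if n=="scene": crop(c,220,420,150,335,3,"scene7z.png")
    P=cloud(c).reshape(-1,3);b=np.c_[(P[:,:2]-C)@EX,(P[:,:2]-C)@EY,P[:,2]]
    K=b[(b[:,2]>.075)&(b[:,2]<.12)&(abs(b[:,0]+.047)<.02)&(b[:,1]<-.16)&(b[:,1]>-.26)]
    if len(K): print(n,"knob",len(K),np.median(K,0))
    m=(b[:,2]>.14)&(b[:,2]<.25)&(b[:,0]>-.07)&(b[:,0]<.1)&(abs(b[:,1])<.115)
    k=b[m]
    if len(k)>200:
        for _ in range(4):
            ce=np.median(k,0) if _==0 else k.mean(0);U,S,V=np.linalg.svd(k-ce,full_matrices=False);nn=V[2]*np.sign(V[2][2]);k=k[abs((k-ce)@nn)<.006]
        print(n,len(k),"angle",np.arctan2(nn[0],nn[2]))
E
```

```text
time_s: 12.9
position: [0.5691, 0.0301, 0.3054]
tcp_rot: [0.65, 0.76, -0.0, -0.0]
force: [-1.0, -1.5, 2.4]
finger_gap: 0.0104
xyz [ 0.007 -1.325  3.008] dr [-0.0025  -0.00125  0.00125]
bin tcp [-0.0565 -0.0004  0.3054] q [ 0.62  0.42 -0.93  1.69  0.36  1.21 -0.25] F [-1.  -1.5  2.4] gap 0.0104 t 12.9
scene knob 52 [-0.05082078 -0.19390234  0.09345684]
top knob 5 [-0.04311969 -0.20298229  0.10245784]
top 810 angle 0.8734333538227479
wrist knob 35 [-0.04238561 -0.1950317   0.0978349 ]
wrist 25040 angle 0.8762511590472429
```

View pics/scene7z.png

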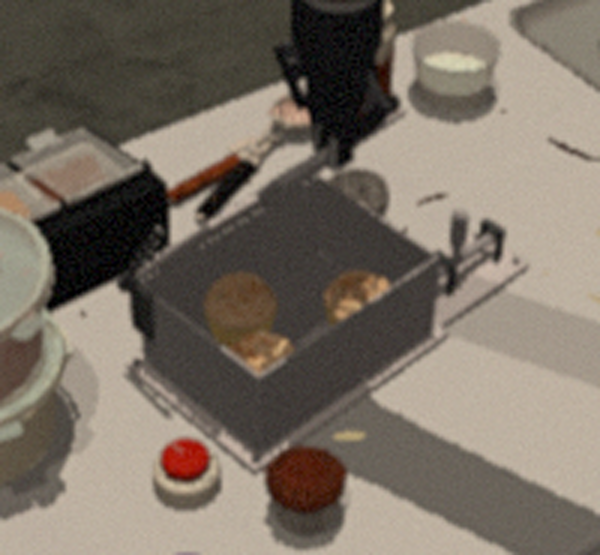

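View pics/wrist7.png

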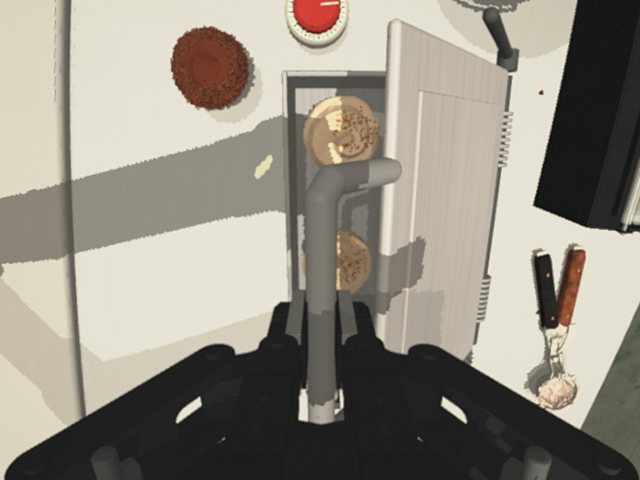

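View pics/top7.png

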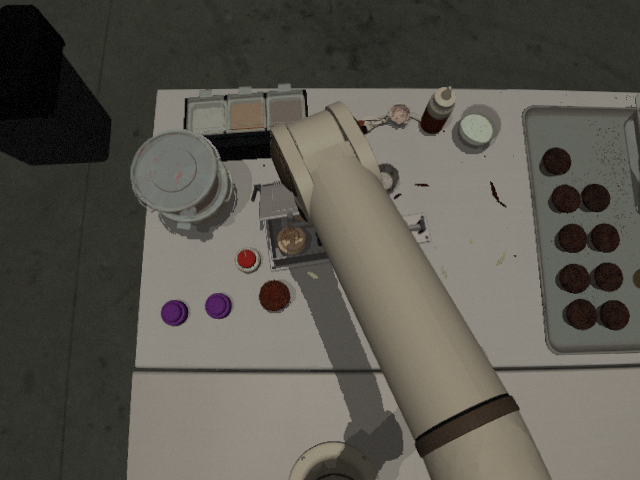

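The lid is at about 0.875 rad, gripped and still. The knob is still home at y≈-0.195. The timer (247,260), cupcake (275,296) and cups (about 385,180) are where they started.

```bash
python3 -c "
from workcell import job_done
print(job_done())"
```

```text
the job is handed in; nothing more can be done
None
```

The bolt is home and the gripper is holding the lid about 10° below its balance point. I handed the job in at 12.9 s; it returned no verdict.

- **Bolt:** I gripped the knob and slid it about 36 mm into a hard stop. There the knob stopped moving while the force on the tool rose to 14 N. The bolt's value can't be read directly. In the last pictures the knob was still about 195 mm to the right of the bin's centre, which matches the 75 mm clearance given for home.
- **Lid:** I raised it by the handle to about 1.145 rad, where all three views agreed to within 0.01 rad. I then eased it back in small steps.
- **Final hold:** The wrist and top views gave 0.876 and 0.873 rad, inside the 0.75 to 1.01 window. The scene camera could not see enough of the lid for a third reading. The fingers were still closed on the handle (10.4 mm gap) with about 3 N on the tool.
- **Bystanders:** In the final top view the timer and cupcake were in their starting places. The foil cups were partly hidden by the arm there, but what showed had not moved.

The last knob readings varied by about 9 mm between cameras (-0.194, -0.195 and -0.203). The -0.203 came from only five pixels in the top view, so I relied on the other two.

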